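Lock the T-stud in the pouring jig

ROBOT

A 6-joint arm with a two-finger parallel gripper is mounted at the origin on a cart in front of the work surface, level with it; the furniture and walls round the work are solid. World frame = base frame: x ahead of the robot, y to its left, z up, the work surface at z = 0. Lengths are in m, angles in rad, forces in N, time in s.
With the tool pointing down it reaches from about 0.4 to 0.825 m from the base axis. Payload 7 kg.
Tool frame: the origin (TCP) lies on the front face of the gripper's body, between the roots of the fingers; the fingertips stand 73 mm ahead of it and the grasp point (between the pads) lies 54 mm ahead of it (tcp_to_grasp is the distance from the TCP to the grasp point, in m); z points along the fingers, y is the direction in which the jaws open and shut (so a half turn about z gives the same grasp; the last joint's range is limited). The gripper opens to 85 mm and grips with 20 to 120 N. Pads are 22 mm wide; open, the fingers measure 114 mm over their backs; the gripper's body (76 mm by 85 mm) begins 54 mm behind the grasp point. The pads swing forward as they close: fully open they stand 13 mm farther back than shut.
Start: joints at [-0.917, 0.359, 0.012, 0, -1.224, -0.288], TCP at [0.241, -0.63, 0.304] pointing down, gripper open.
Joint ranges: [-3.07, 3.07], [-1.43, 2.12], [-1.02, 1.25], [-3.03, 1.67], [-3.05, -0], [-3.03, 3.03]. Speed limits (rad/s): [2.39, 2.39, 3.01, 3.14, 3.14, 3.14].

INTERFACE

Orientations are given as a rotation vector (axis times angle).
In Python, from station import * gives the robot as it stands. The module is installed in compiled form; this text tells all that it offers.
- The arm moves only by the tool move_arm, never from a script. Its argument "plan" is a list of rows, each an object of numbers: "dx", "dy", "dz": the shift along the world's x, y, z in mm; "ax", "ay", "az": the turn, a rotation vector about the world's x, y, z in rad; "gripper": the finger opening in mm, from 0 to 85.4. In form: [{"dx": .., "dy": .., "dz": .., "ax": .., "ay": .., "az": .., "gripper": ..}, ...]. A call has 1 to 20 rows; each row is the pose to reach, as a shift and turn from the pose commanded when the call began; what a row does not reach only later rows make up. A row lasts 1/12 s, in which the tool goes at most 41.7 mm and 7.16 degrees, less where a joint would pass 70% of its speed; a pose out of reach is approached as far as the arm can. A call with a gripper value outside its range is refused whole. The fingers move at their own pace and stop on an object; "force" is the grip in N (left out, the last holds). Time passes only in rows, so rows that repeat a pose let the fingers close. It gives the time, the measured TCP pose, the force and the opening at its end, in the units of the state.
- read_state(): the state, without advancing time (a new reading comes with each control period).
- get_image(name): name is "scene" or "top"; returns a dict with "image" (400x640x3 uint8, blue, green, red), "fx", "fy", "cx", "cy" (pixels), "extrinsics" (4x4, takes a point from camera to world coordinates). Camera axes: x right, y up, looking along -z (the intrinsics and any distortion apply to the point x, -y, -z); pixel columns grow to the right and rows downward; lengths in m; the calibration is good to about 2 mm. A picture is of the moment at which its call begins. There is no depth.
- finish_job(): hands the job in, once; it reports no verdict.
The state is a dict: "clock": time; "joint_positions": joint angles; "qvel": joint speeds; "joint_torque": joint torques, N m; "tool_pos": TCP position; "tool_rot": TCP orientation; "ft_force": force on the tool from outside, world axes, zero at the start; "moment": the same for the moment, N m; "finger_gap": finger opening in m.
Only numpy, scipy, OpenCV 4.12 (cv2) and the standard library are available. Lean on these libraries where they do the work, as an engineer would, in place of code of your own. Each camera call takes 0.05 s, during which the arm holds its last target. There are 200 camera calls.

TASK

Fit the hold-down stud with the red knob to the candle-pouring jig: lower its T-shaped foot through the wide window in the jig's slot (the end with the green stripes), slide the stud along the slot to the other end, marked yellow, and turn it a quarter turn there so that it is locked with its foot across the slot. Let go of it, and leave the stud with the blue knob standing where it is.

Things in the scene. Friction and masses are not known exactly. Their poses are not given: they have to be found in the camera images.
- red_stud: Stud with a RED bar knob, upright, 72 mm tall, 0.22 kg. Origin: centre of the foot's underside; z up, x along the foot. Heights above it: foot 54 (x) x 26 (y) mm, 0-10; round shank of 10 mm diameter, 10-24; round collar of 60 mm diameter, 24-30; knob, a bar 50 (x) x 20 (y) mm parallel to the foot, 36-72: grip it across its 20 mm, fingertips above the collar. Half a turn about z changes nothing.
- blue_stud: The same stud with a BLUE knob, belonging to another jig: a bystander to leave standing. Origin and axes as for the red stud. The two may stand in either place.
- jig: Fixed aluminium rail, 250 (x) x 100 (y) x 30 mm high, T-slot along its middle. Origin: centre of its underside; z up, x along the slot. WINDOW between green stripes at the -x end: hole 70 x 42 mm, centre x = -76 mm; takes the foot lying along the slot; slot floor at z = 3 mm. The stud's collar then rests on the jig's top, its origin at z = 6 mm, and it slides to +x to the station.
- station (a point): Middle of the yellow-striped station at the jig's +x end (jig x = 75, y = 0, z = 30 mm: jig's top); axes as the jig's. From window to station the mouth is 24 mm wide (funnelled entry), lips 8 mm thick, the stud can rise 6 mm; below, the channel is 42 mm wide, so keep the foot along it. At the station the hollow is 80 x 80 mm: here the foot turns across the slot, either way round.
There are look-alikes about, which are no part of the job. What is shaped like the red_stud but purple is not meant.

How it is judged:
On the way, in this order (a step that is already met when the one before it is completed fails the run):
1. the red stud's foot has been lowered into the window, the stud upright (z of red_stud in the frame of jig below 0.014 m and x of red_stud in the frame of jig between -0.1 and -0.03 m and y of red_stud in the frame of jig between -0.015 and 0.015 m and angle between red_stud's own z axis and vertical below 0.25 rad), for 0.1 s.
2. the red stud has been slid along the slot to the yellow station, its foot still in the slot (z of red_stud in the frame of jig below 0.016 m and x of red_stud in the frame of jig above 0.053 m), for 0.1 s.
At the end, for the whole second after the job is handed in: Red stud at rest in the yellow station (50 to 105 mm from the jig's centre along the slot, within 15 mm of its middle line), upright within 10 deg, collar within 4 mm of the jig, foot across the slot within 20 deg; blue stud upright (10 deg) within 30 mm of its place (x of red_stud in the frame of jig between 0.05 and 0.105 m and y of red_stud in the frame of jig between -0.015 and 0.015 m and z of red_stud in the frame of jig below 0.01 m and angle between the x axis of red_stud and the x axis of jig, either way round above 1.22 rad and angle between each of red_stud, blue_stud's own z axis and vertical below 0.17 rad and linear speed of red_stud below 0.02 m/s and distance of blue_stud from where it was at the start of the episode below 0.03 m); the robot touches nothing.
It fails at once if the blue stud was moved more than 30 mm or knocked over (distance of blue_stud from where it was at the start of the episode above 0.03 m or angle between blue_stud's own z axis and vertical above 0.5 rad).
It also fails if it takes over 48 s, if anything falls off the work surface, if the arm or the gripper's body presses on something with over 40 N, if the wrist force passes 120 N, or if a joint passes its speed limit or range.

## Working session

There is one attempt and no reset: what is moved stays moved. The work goes in short steps, Python scripts to look and compute and a tool call to move; the robot and the scene stay as the last step left them, time stands still between calls to the robot, and variables do not carry over. Pictures are saved under pics/ and viewed, about 8 in all and at most 12, crops included, and the job is handed in when it is done.

Besides the shell and the picture viewer there is one more tool, called after "Request:" by a JSON object that holds its "op" and its "data". move_arm: Moves the arm, as the interface text tells. Its arguments: {"type":"object","properties":{"plan":{"type":"array"},"force":{"type":"number"}},"required":["plan"]}

```bash
mkdir -p pics; cat > h.py <<'E'
from station import *
import numpy as np, cv2
def ray(c,u,v):
    E=np.array(c["extrinsics"]);d=E[:3,:3]@np.array([(u-c["cx"])/c["fx"],-(v-c["cy"])/c["fy"],-1]);return E[:3,3],d
def onz(c,u,v,z):
    o,d=ray(c,u,v);return o+d*(z-o[2])/d[2]
def tri(c1,p1,c2,p2):
    o1,d1=ray(c1,*p1);o2,d2=ray(c2,*p2)
    s=np.linalg.lstsq(np.stack([d1,-d2],1),o2-o1,rcond=None)[0]
    a,b=o1+s[0]*d1,o2+s[1]*d2;return (a+b)/2,np.linalg.norm(a-b)
def proj(c,P):
    E=np.linalg.inv(np.array(c["extrinsics"]));q=E[:3,:3]@np.array(P)+E[:3,3];return c["cx"]-c["fx"]*q[0]/q[2],c["cy"]+c["fy"]*q[1]/q[2]
E
python3 - <<'E'
from h import *
for n in("scene","top"):
    c=get_image(n);cv2.imwrite(f"pics/{n}0.png",c["image"]);print(n,{k:np.round(v,3).tolist() for k,v in c.items() if k!="image"})
print(read_state())
E
```

```text
scene {'fx': 506.049, 'fy': 506.049, 'cx': 320.016, 'cy': 200.886, 'extrinsics': [[-0.658, 0.548, -0.516, -0.221], [-0.753, -0.494, 0.435, 0.408], [-0.016, 0.675, 0.737, 1.063], [0.0, 0.0, 0.0, 1.0]]}
top {'fx': 462.39, 'fy': 462.39, 'cx': 316.591, 'cy': 196.039, 'extrinsics': [[0.005, 0.995, -0.096, 0.32], [-1.0, 0.004, -0.015, -0.186], [-0.014, 0.096, 0.995, 1.436], [0.0, 0.0, 0.0, 1.0]]}
{'clock': 0.1, 'joint_positions': array([-9.16912136e-01,  3.59345620e-01,  1.11214016e-02, -3.17574152e-04,
       -1.22407930e+00, -2.88104759e-01]), 'qvel': array([-0.00010672, -0.0031004 ,  0.00368716,  0.0002641 , -0.00257057,
        0.00142942]), 'joint_torque': array([-1.86792417e-04, -5.84766197e+01,  2.94107205e+01,  6.95451379e+00,
       -3.18873419e-03, -6.01596255e-06]), 'tool_pos': array([ 0.24130283, -0.63004304,  0.30302336]), 'tool_rot': array([ 5.71124108e-01, -3.08881710e+00, -2.32223180e-03]), 'ft_force': array([ 0.83162364, -0.17739733,  0.91485657]), 'moment': array([-0.02227416,  0.00058665, -0.01402193]), 'finger_gap': 0.08559680185985287}
```

View pics/scene0.png

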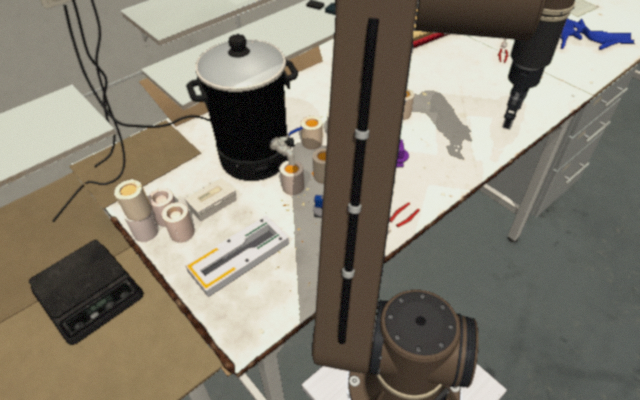

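View pics/top0.png

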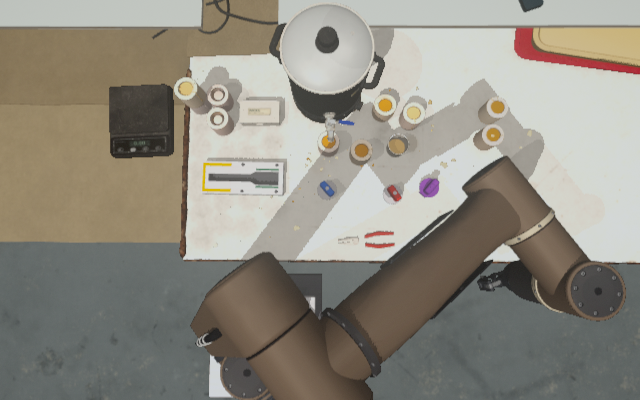

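Candidates in the top view are the red-knob stud (393,194), the red pliers (380,240), the purple stud look-alike (429,187) and the blue stud (327,189, bystander). I choose (393,194). In the scene view the arm hides it.

```bash
cat >> h.py <<'E'
def mask(im,col):
    h=cv2.cvtColor(im,cv2.COLOR_BGR2HSV);H,S,V=cv2.split(h)
    r={"red":((H<8)|(H>172)),"blue":(H>105)&(H<125),"purple":(H>130)&(H<160),"yellow":(H>17)&(H<30),"green":(H>70)&(H<98)}[col]
    return (r&(S>(60 if col=="green" else 110))&(V>40)).astype(np.uint8)
def blobs(im,col,amin=12):
    n,l,s,ce=cv2.connectedComponentsWithStats(mask(im,col))
    out=[]
    for i in range(1,n):
        if s[i,4]>=amin:
            p=np.argwhere(l==i)[:,::-1].astype(np.float32);out.append((s[i,4],ce[i].round(1).tolist(),[np.round(x,1) for x in cv2.minAreaRect(p)],p))
    return out
E
python3 - <<'E'
from h import *
c=get_image("top");s=get_image("scene")
for n,k in(("top",c),("scene",s)):
  for col in("red","blue","purple","yellow","green"):
    for b in blobs(k["image"],col): print(n,col,b[0],b[1],b[2],np.round(onz(k,*b[1],.072 if col in("red","blue","purple") else .03),4))
a=cv2.resize(c["image"][145:215,190:300],None,fx=5,fy=5,interpolation=2)
b=cv2.resize(c["image"][165:215,310:450],None,fx=4,fy=4,interpolation=2)
o=np.zeros((560,560,3),np.uint8);o[:350,:550]=a;o[355:555]=b;cv2.imwrite("pics/crop1.png",o)
E
```

```text
top red 1404 [561.3, 55.0] [array([577.7,  50.2]), array([127.8,  31.1]), np.float64(8.1)] [ 0.8837 -0.905   0.072 ]
top red 85 [394.2, 193.2] [array([394.1, 193.1]), array([15.8,  6.7]), np.float64(56.3)] [ 0.4607 -0.3952  0.072 ]
top red 75 [378.4, 233.6] [array([378.4, 233.5]), array([ 3.6, 27.4]), np.float64(82.2)] [ 0.3412 -0.3477  0.072 ]
top red 79 [379.1, 245.2] [array([379.5, 245.3]), array([27.1,  3.7]), np.float64(2.1)] [ 0.3074 -0.3495  0.072 ]
top blue 43 [346.0, 122.1] [array([346.1, 122.1]), array([14.3,  2.9]), np.float64(7.1)] [ 0.6751 -0.2529  0.072 ]
top blue 72 [327.0, 188.6] [array([326.5, 188.5]), array([15.6,  5.7]), np.float64(45.0)] [ 0.4736 -0.1964  0.072 ]
top purple 207 [429.4, 187.6] [array([429. , 187.5]), array([17., 18.]), np.float64(90.0)] [ 0.4777 -0.4994  0.072 ]
top yellow 18 [180.8, 90.0] [array([181. ,  90.3]), array([10.3,  3.4]), np.float64(60.9)] [0.7879 0.263  0.03  ]
top yellow 128 [384.9, 104.8] [array([385., 105.]), array([12., 12.]), np.float64(90.0)] [ 0.7411 -0.3758  0.03  ]
top yellow 125 [497.1, 106.6] [array([497. , 106.5]), array([1
[... 1678 characters left out ...]
 ]
scene yellow 75 [419.6, 33.8] [array([421.4,  32.6]), array([ 6.3, 19.3]), np.float64(71.6)] [ 0.9121 -1.0812  0.03  ]
scene yellow 23 [311.6, 122.7] [array([312. , 122.5]), array([8., 3.]), np.float64(0.0)] [ 0.7779 -0.4063  0.03  ]
scene yellow 30 [290.7, 168.9] [array([291.5, 169. ]), array([9., 4.]), np.float64(0.0)] [ 0.656  -0.2213  0.03  ]
scene yellow 119 [127.9, 189.4] [array([128. , 189.5]), array([ 9., 14.]), np.float64(90.0)] [0.9023 0.1764 0.03  ]
scene yellow 272 [207.1, 270.3] [array([210.7, 267.2]), array([29.4, 38. ]), np.float64(56.3)] [0.5139 0.1588 0.03  ]
scene green 20 [331.0, 7.6] [array([331. ,   7.5]), array([4. , 5.4]), np.float64(26.6)] [ 1.3104 -0.9699  0.03  ]
```

View pics/crop1.png

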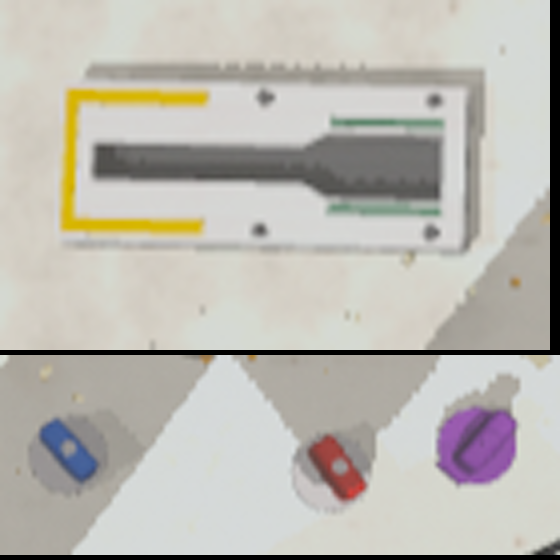

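Request:
{"op": "move_arm", "data": {"plan": [{"dx": 20,"dy": 35},{"dx": 40,"dy": 70},{"dx": 60,"dy": 105},{"dx": 80,"dy": 140},{"dx": 100,"dy": 175},{"dx": 120,"dy": 210},{"dx": 140,"dy": 250},{"dx": 150,"dy": 290},{"dx": 160,"dy": 330},{"dx": 170,"dy": 370},{"dx": 180,"dy": 410},{"dx": 190,"dy": 450},{"dx": 200,"dy": 490},{"dx": 210,"dy": 530},{"dx": 210,"dy": 530},{"dx": 210,"dy": 530}]}}

```text
$.plan[0]: bad value
```

```bash
python3 - <<'E'
from h import *
s=get_image("scene");c=get_image("top");cv2.imwrite("pics/scene1.png",s["image"]);cv2.imwrite("pics/top1.png",c["image"])
S0=cv2.imread("pics/scene0.png");T0=cv2.imread("pics/top0.png")
print(read_state()["tool_pos"])
print("predicted",proj(s,[.46,-.395,.072]))
for b in blobs(s["image"],"red"): print("red",b[0],b[1],b[2])
o=np.zeros((590,700,3),np.uint8)
o[:380,:700]=cv2.resize(S0[205:300,165:340],None,fx=4,fy=4,interpolation=2)
u,v=map(int,proj(s,[.46,-.395,.05]))
o[385:585,:400]=cv2.resize(s["image"][v-25:v+25,u-50:u+50],None,fx=4,fy=4,interpolation=2);print(u-50,v-25)
cv2.imwrite("pics/crop2.png",o)
E
```

```text
[ 0.24139778 -0.63022065  0.30354954]
predicted (np.float64(381.07640869681563), np.float64(165.28316506516464))
red 191 [426.8, 38.6] [array([427.5,  38.3]), array([ 6.1, 32.7]), np.float64(69.0)]
red 20 [499.8, 54.6] [array([499.6,  54.9]), array([ 1.9, 10. ]), np.float64(6.3)]
red 16 [506.0, 55.5] [array([506.1,  55.6]), array([1.8, 9. ]), np.float64(9.5)]
red 77 [397.8, 211.8] [array([398.2, 211.2]), array([ 3.5, 25.5]), np.float64(45.0)]
red 79 [408.1, 218.2] [array([408.4, 218.2]), array([ 4.3, 26.4]), np.float64(53.6)]
330 145
```

View pics/crop2.png

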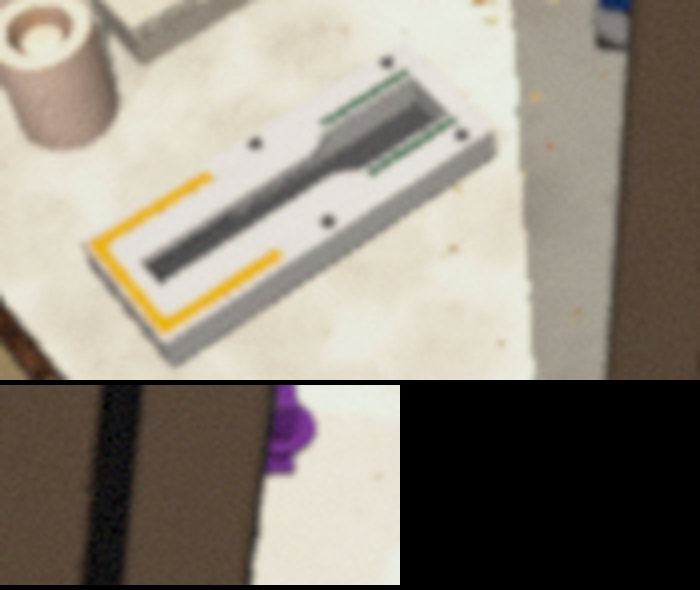

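The jig's dots and stripes are visible in both views. The move was refused because every row needs every field, so I'll resend it.

Request:
{"op": "move_arm", "data": {"plan": [{"dx": 20,"dy": 35,"dz": 0,"ax": 0,"ay": 0,"az": 0,"gripper": 85},{"dx": 40,"dy": 70,"dz": 0,"ax": 0,"ay": 0,"az": 0,"gripper": 85},{"dx": 60,"dy": 105,"dz": 0,"ax": 0,"ay": 0,"az": 0,"gripper": 85},{"dx": 80,"dy": 140,"dz": 0,"ax": 0,"ay": 0,"az": 0,"gripper": 85},{"dx": 100,"dy": 175,"dz": 0,"ax": 0,"ay": 0,"az": 0,"gripper": 85},{"dx": 120,"dy": 210,"dz": 0,"ax": 0,"ay": 0,"az": 0,"gripper": 85},{"dx": 140,"dy": 245,"dz": 0,"ax": 0,"ay": 0,"az": 0,"gripper": 85},{"dx": 150,"dy": 285,"dz": 0,"ax": 0,"ay": 0,"az": 0,"gripper": 85},{"dx": 160,"dy": 325,"dz": 0,"ax": 0,"ay": 0,"az": 0,"gripper": 85},{"dx": 170,"dy": 365,"dz": 0,"ax": 0,"ay": 0,"az": 0,"gripper": 85},{"dx": 180,"dy": 405,"dz": 0,"ax": 0,"ay": 0,"az": 0,"gripper": 85},{"dx": 190,"dy": 445,"dz": 0,"ax": 0,"ay": 0,"az": 0,"gripper": 85},{"dx": 200,"dy": 485,"dz": 0,"ax": 0,"ay": 0,"az": 0,"gripper": 85},{"dx": 210,"dy": 530,"dz": 0,"ax": 0,"ay": 0,"az": 0,"gripper": 85},{"dx": 210,"dy": 530,"dz": 0,"ax": 0,"ay": 0,"az": 0,"gripper": 85},{"dx": 210,"dy": 530,"dz": 0,"ax": 0,"ay": 0,"az": 0,"gripper": 85}]}}

```text
clock: 1.63
tool_pos: [0.4519, -0.098, 0.3042]
tool_rot: [-0.578, 3.087, 0.0]
ft_force: [-1.0, -1.1, -0.1]
finger_gap: 0.0849
```

```bash
python3 - <<'E'
from h import *
s=get_image("scene");c=get_image("top");cv2.imwrite("pics/scene1.png",s["image"]);cv2.imwrite("pics/top1.png",c["image"])
print(read_state()["tool_pos"],read_state()["tool_rot"],read_state()["joint_positions"])
for b in blobs(s["image"],"red"): print("red",b[0],b[1],b[2])
for b in blobs(c["image"],"red"): print("top red",b[0],b[1],b[2])
T=[(265,97),(434,100),(260,230),(431,232)];S=[(255,143),(387,62),(328,221),(461,134)]
T=[((a+.5)/5-.5+190,(b+.5)/5-.5+145) for a,b in T];S=[((a+.5)/4-.5+165,(b+.5)/4-.5+205) for a,b in S]
for t,q in zip(T,S):
    p,e=tri(c,t,s,q);print(p.round(4),round(e,4),onz(c,*t,.03).round(4),onz(s,*q,.03).round(4))
u,v=map(int,proj(s,[.46,-.395,.05]))
o=cv2.resize(s["image"][v-35:v+35,u-65:u+45],None,fx=6,fy=6,interpolation=2);print(u-65,v-35)
cv2.imwrite("pics/crop3.png",o)
E
```

```text
[ 0.45131526 -0.10017788  0.30394286] [ 5.73427635e-01 -3.08874598e+00  4.16299080e-05] [ 2.09403761e-01  6.80880707e-04 -4.35260953e-01  2.72605268e-05
 -1.13492413e+00 -1.41309002e+00]
top red 1404 [561.3, 55.0] [array([577.7,  50.2]), array([127.8,  31.1]), np.float64(8.1)]
top red 100 [393.9, 193.0] [array([394., 193.]), array([16.1,  7.2]), np.float64(56.3)]
top red 75 [378.4, 233.6] [array([378.4, 233.5]), array([ 3.6, 27.4]), np.float64(82.2)]
top red 75 [378.8, 245.2] [array([379.5, 245.3]), array([27.1,  3.7]), np.float64(2.1)]
[0.555  0.0653 0.0302] 0.004 [0.5536 0.0637 0.03  ] [0.5567 0.0665 0.03  ]
[ 0.5532 -0.0394  0.0304] 0.0033 [ 0.5521 -0.0406  0.03  ] [ 0.5548 -0.0385  0.03  ]
[0.4723 0.0664 0.0308] 0.0038 [0.4711 0.0651 0.03  ] [0.4744 0.0674 0.03  ]
[ 0.4715 -0.0386  0.0304] 0.0037 [ 0.4703 -0.0399  0.03  ] [ 0.4733 -0.0376  0.03  ]
315 135
```

View pics/crop3.png

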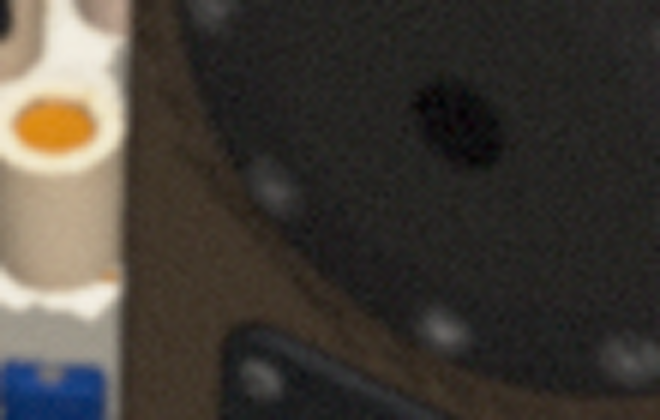

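The arm's elbow still hides the red stud, so I'll swing farther left to clear the line of sight.

Request:
{"op": "move_arm", "data": {"plan": [{"dx": 10,"dy": 40,"dz": 0,"ax": 0,"ay": 0,"az": 0,"gripper": 85},{"dx": 20,"dy": 80,"dz": 0,"ax": 0,"ay": 0,"az": 0,"gripper": 85},{"dx": 30,"dy": 120,"dz": 0,"ax": 0,"ay": 0,"az": 0,"gripper": 85},{"dx": 40,"dy": 160,"dz": 0,"ax": 0,"ay": 0,"az": 0,"gripper": 85},{"dx": 50,"dy": 200,"dz": 0,"ax": 0,"ay": 0,"az": 0,"gripper": 85},{"dx": 60,"dy": 240,"dz": 0,"ax": 0,"ay": 0,"az": 0,"gripper": 85},{"dx": 70,"dy": 280,"dz": 0,"ax": 0,"ay": 0,"az": 0,"gripper": 85},{"dx": 80,"dy": 320,"dz": 0,"ax": 0,"ay": 0,"az": 0,"gripper": 85},{"dx": 90,"dy": 360,"dz": 0,"ax": 0,"ay": 0,"az": 0,"gripper": 85},{"dx": 100,"dy": 400,"dz": 0,"ax": 0,"ay": 0,"az": 0,"gripper": 85},{"dx": 100,"dy": 400,"dz": 0,"ax": 0,"ay": 0,"az": 0,"gripper": 85}]}}

```text
clock: 2.65
tool_pos: [0.5537, 0.3036, 0.3022]
tool_rot: [0.572, -3.089, 0.001]
ft_force: [-0.8, -0.9, -0.9]
finger_gap: 0.0854
```

```bash
python3 - <<'E'
from h import *
s=get_image("scene");c=get_image("top");cv2.imwrite("pics/scene2.png",s["image"]);cv2.imwrite("pics/top2.png",c["image"])
print(read_state()["tool_pos"],read_state()["tool_rot"],read_state()["joint_positions"])
for col in("red","blue"):
  for n,k in(("scene",s),("top",c)):
    for b in blobs(k["image"],col): print(n,col,b[0],b[1],b[2])
u,v=map(int,proj(s,[.46,-.395,.05]))
a=cv2.resize(s["image"][v-35:v+65,u-85:u+45],None,fx=4,fy=4,interpolation=2);print(u-85,v-35)
b=cv2.resize(c["image"][175:210,375:410],None,fx=8,fy=8,interpolation=2)
o=np.zeros((400,800,3),np.uint8);o[:,:520]=a;o[:280,520:]=b
cv2.imwrite("pics/crop4.png",o)
E
```

```text
[0.55226779 0.29942688 0.30245364] [ 5.70116781e-01 -3.08749197e+00  2.01342181e-03] [ 8.07043223e-01  2.84464476e-01 -9.80858528e-02 -7.83309935e-05
 -1.19054066e+00 -2.01261660e+00]
scene red 816 [421.6, 35.5] [array([412.7,  26.9]), array([ 38.1, 106. ]), np.float64(68.4)]
scene red 19 [499.7, 54.3] [array([499.6,  54.4]), array([1.9, 9.1]), np.float64(7.1)]
scene red 17 [506.1, 55.3] [array([506.1,  55.6]), array([1.8, 9. ]), np.float64(9.5)]
top red 1407 [561.3, 55.0] [array([577.5,  50.2]), array([128.3,  31.1]), np.float64(8.1)]
top red 99 [393.9, 193.0] [array([394., 193.]), array([16.1,  7.2]), np.float64(56.3)]
top red 75 [378.4, 233.6] [array([378.4, 233.5]), array([ 3.6, 27.4]), np.float64(82.2)]
top red 75 [378.9, 245.2] [array([379.5, 245.5]), array([ 3., 27.]), np.float64(90.0)]
scene blue 1110 [582.1, 33.3] [array([583.6,  33. ]), array([97.1, 29.2]), np.float64(1.2)]
top blue 43 [346.0, 122.1] [array([346.1, 122.1]), array([14.3,  2.9]), np.float64(7.1)]
top blue 83 [326.7, 188.5] [array([326.6, 188.4]), array([15.7,  6.3]), np.float64(49.4)]
295 135
```

View pics/crop4.png

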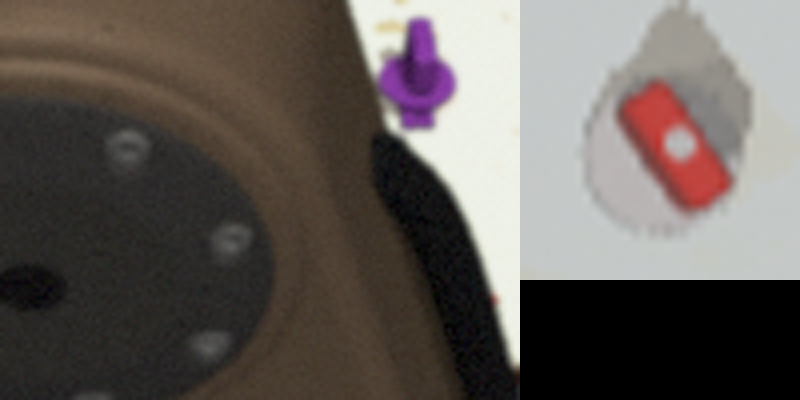

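Everything here still blocks the second view of the red stud. In the top crop the red knob is clear: its screw is at crop (680,143) and the bar runs from (620,100) to (692,212), with the collar beneath. I'll use the blue stud, seen in both views, for the height check, and work out the moves.

```bash
python3 - <<'E'
from h import *
c=get_image("top");s=get_image("scene")
T1=cv2.imread("pics/top1.png");S1=cv2.imread("pics/scene1.png")
bt=min(blobs(T1,"blue"),key=lambda b:np.hypot(b[1][0]-327,b[1][1]-188))
bs=min(blobs(S1,"blue"),key=lambda b:np.hypot(b[1][0]-325,b[1][1]-200))
print(bt[:3],bs[:3],tri(c,bt[1],s,bs[1]))
f=lambda u,v:(375+(u-520+.5)/8-.5,175+(v+.5)/8-.5)
bias=np.array([.0014,.0013,0])
print("stud",onz(c,*f(680,143),.072)+bias)
P=[onz(c,*f(*p),.072) for p in((620,100),(692,212),(658,82),(732,185))]
print([np.degrees(np.arctan2(*(a-b)[1::-1])) for a,b in((P[0],P[1]),(P[2],P[3]))])
m=mask(c["image"],"red")[180:206,382:406];p=np.argwhere(m)[:,::-1]+[382,180.]
w=np.array([onz(c,*q,.072)[:2] for q in p]);e,V=np.linalg.eigh(np.cov(w.T));print("pca",np.degrees(np.arctan(V[1,1]/V[0,1])),w.mean(0))
# collar, plane z=.03
print("collar edges l/r",onz(c,*f(585,150),.03)+bias,onz(c,*f(752,110),.03)+bias,"bottom",onz(c,*f(665,236),.03)+bias)
g=lambda u,v:(190+(u+.5)/5-.5,145+(v+.5)/5-.5)
for n,p in dict(yel=(68,160),end=(466,165),wr=(441,165),gl=(330,165)).items(): print(n,onz(c,*g(*p),.03)+bias)
E
```

```text
(np.int32(77), [326.9, 188.8], [array([326.5, 188.5]), array([15.6,  5.7]), np.float64(45.0)]) (np.int32(177), [323.3, 201.7], [array([323. , 201.5]), array([11., 16.]), np.float64(90.0)]) (array([ 0.47688542, -0.19462004,  0.05196926]), np.float64(0.004604148868302522))
stud [ 0.46432655 -0.39503836  0.072     ]
[np.float64(32.200841519623665), np.float64(35.13095220370844)]
pca 33.20901338626591 [ 0.46131648 -0.3942663 ]
collar edges l/r [ 0.46589235 -0.36534076  0.03      ] [ 0.48148847 -0.42906759  0.03      ] bottom [ 0.4331222  -0.39544859  0.03      ]
yel [0.51542741 0.18583853 0.03      ]
end [ 0.51317842 -0.05958609  0.03      ]
wr [ 0.51312477 -0.04421132  0.03      ]
gl [0.51288639 0.02411034 0.03      ]
```

Request:
{"op": "move_arm", "data": {"plan": [{"dx": -5,"dy": -39,"dz": 0,"ax": 0,"ay": 0,"az": 0,"gripper": 85},{"dx": -10,"dy": -78,"dz": 0,"ax": 0,"ay": 0,"az": 0,"gripper": 85},{"dx": -15,"dy": -117,"dz": 0,"ax": 0,"ay": 0,"az": 0,"gripper": 85},{"dx": -20,"dy": -156,"dz": 0,"ax": 0,"ay": 0,"az": 0,"gripper": 85},{"dx": -25,"dy": -195,"dz": 0,"ax": 0,"ay": 0,"az": 0,"gripper": 85},{"dx": -30,"dy": -234,"dz": 0,"ax": 0,"ay": 0,"az": 0,"gripper": 85},{"dx": -35,"dy": -273,"dz": 0,"ax": 0,"ay": 0,"az": 0.05,"gripper": 85},{"dx": -40,"dy": -312,"dz": 0,"ax": 0,"ay": 0,"az": 0.1,"gripper": 85},{"dx": -45,"dy": -351,"dz": 0,"ax": 0,"ay": 0,"az": 0.15,"gripper": 85},{"dx": -50,"dy": -390,"dz": 0,"ax": 0,"ay": 0,"az": 0.2,"gripper": 85},{"dx": -55,"dy": -429,"dz": 0,"ax": 0,"ay": 0,"az": 0.229,"gripper": 85},{"dx": -60,"dy": -468,"dz": 0,"ax": 0,"ay": 0,"az": 0.229,"gripper": 85},{"dx": -65,"dy": -507,"dz": 0,"ax": 0,"ay": 0,"az": 0.229,"gripper": 85},{"dx": -70,"dy": -546,"dz": 0,"ax": 0,"ay": 0,"az": 0.229,"gripper": 85},{"dx": -75,"dy": -585,"dz": -10,"ax": 0,"ay": 0,"az": 0.229,"gripper": 85},{"dx": -80,"dy": -624,"dz": -25,"ax": 0,"ay": 0,"az": 0.229,"gripper": 85},{"dx": -84,"dy": -660,"dz": -45,"ax": 0,"ay": 0,"az": 0.229,"gripper": 85},{"dx": -87,"dy": -695,"dz": -60,"ax": 0,"ay": 0,"az": 0.229,"gripper": 85},{"dx": -87,"dy": -695,"dz": -80,"ax": 0,"ay": 0,"az": 0.229,"gripper": 85},{"dx": -87,"dy": -695,"dz": -80,"ax": 0,"ay": 0,"az": 0.229,"gripper": 85}]}}

```text
clock: 4.52
tool_pos: [0.4603, -0.3971, 0.22]
tool_rot: [0.91, -3.003, -0.007]
ft_force: [-0.2, 1.3, -1.8]
finger_gap: 0.0849
```

```bash
python3 - <<'E'
from h import *
s=get_image("scene");st=read_state();print(st["tool_pos"],st["tool_rot"],st["joint_positions"])
cv2.imwrite("pics/scene3.png",s["image"])
for b in blobs(s["image"],"red"): print(b[:3])
E
```

```text
[ 0.46146471 -0.39637508  0.22226305] [ 0.91356496 -3.0028003  -0.00462922] [-3.89141804e-01  3.15584323e-01 -2.47944373e-01 -5.37784776e-04
 -1.01137453e+00 -5.90688160e-01]
(np.int32(88), [421.5, 41.4], [array([422.6,  40.2]), array([ 5.9, 20.2]), np.float64(68.2)])
(np.int32(19), [499.7, 54.3], [array([499.6,  54.4]), array([1.9, 9.1]), np.float64(7.1)])
(np.int32(17), [506.1, 55.3], [array([506.1,  55.6]), array([1.8, 9. ]), np.float64(9.5)])
(np.int32(56), [368.6, 60.0], [array([368.5,  59.5]), array([9., 7.]), np.float64(90.0)])
(np.int32(153), [379.9, 169.4], [array([380., 169.]), array([12., 14.]), np.float64(90.0)])
(np.int32(71), [398.2, 211.5], [array([398.5, 211. ]), array([ 3.5, 24.7]), np.float64(45.0)])
(np.int32(78), [408.1, 218.2], [array([408.4, 218.2]), array([ 4.1, 26.4]), np.float64(53.6)])
```

```bash
python3 - <<'E'
from h import *
s=get_image("scene");c=get_image("top");st=read_state();print(st["tool_pos"])
b=min(blobs(s["image"],"red"),key=lambda b:np.hypot(b[1][0]-380,b[1][1]-169))
print(b[:3],tri(c,(393.9,193.0),s,b[1]))
for z in(.072,.054,.036):print(z,proj(s,[.464,-.395,z]),onz(s,*b[1],z))
a=cv2.resize(s["image"][135:205,335:425],None,fx=7,fy=7,interpolation=2);cv2.imwrite("pics/crop5.png",a)
E
```

```text
[ 0.46379633 -0.39564885  0.22520425]
(np.int32(153), [379.9, 169.5], [array([380., 169.]), array([12., 14.]), np.float64(90.0)]) (array([ 0.46383073, -0.39713292,  0.05127996]), np.float64(0.0011947077725661102))
0.072 (np.float64(380.05985115355656), np.float64(164.561016521081)) [ 0.45022589 -0.38023076  0.072     ]
0.054 (np.float64(379.61184917268116), np.float64(169.14348194138674)) [ 0.46242299 -0.3945583   0.054     ]
0.036 (np.float64(379.17198787295814), np.float64(173.64267900246477)) [ 0.47462008 -0.40888584  0.036     ]
```

View pics/crop5.png

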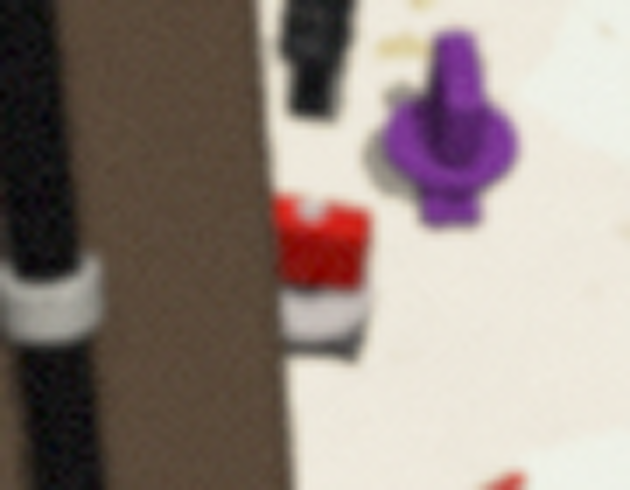

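The red stud is now visible beneath the gripper. The top screw at crop (313,210) is about scene pixel (379.3,164.6), which agrees with (0.464, -0.395, 0.072). Descending to grip.

Request:
{"op": "move_arm", "data": {"plan": [{"dx": 0,"dy": 0,"dz": -30,"ax": 0,"ay": 0,"az": 0,"gripper": 85},{"dx": 0,"dy": 0,"dz": -60,"ax": 0,"ay": 0,"az": 0,"gripper": 85},{"dx": 0,"dy": 0,"dz": -85,"ax": 0,"ay": 0,"az": 0,"gripper": 85},{"dx": 0,"dy": 0,"dz": -102,"ax": 0,"ay": 0,"az": 0,"gripper": 85},{"dx": 0,"dy": 0,"dz": -111,"ax": 0,"ay": 0,"az": 0,"gripper": 85},{"dx": 0,"dy": 0,"dz": -111,"ax": 0,"ay": 0,"az": 0,"gripper": 85},{"dx": 0,"dy": 0,"dz": -111,"ax": 0,"ay": 0,"az": 0,"gripper": 60},{"dx": 0,"dy": 0,"dz": -111,"ax": 0,"ay": 0,"az": 0,"gripper": 40},{"dx": 0,"dy": 0,"dz": -111,"ax": 0,"ay": 0,"az": 0,"gripper": 15},{"dx": 0,"dy": 0,"dz": -111,"ax": 0,"ay": 0,"az": 0,"gripper": 15},{"dx": 0,"dy": 0,"dz": -111,"ax": 0,"ay": 0,"az": 0,"gripper": 15},{"dx": 0,"dy": 0,"dz": -111,"ax": 0,"ay": 0,"az": 0,"gripper": 15},{"dx": 0,"dy": 0,"dz": -111,"ax": 0,"ay": 0,"az": 0,"gripper": 15},{"dx": 0,"dy": 0,"dz": -111,"ax": 0,"ay": 0,"az": 0,"gripper": 15}], "force": 50}}

```text
clock: 5.83
tool_pos: [0.4647, -0.3955, 0.1137]
tool_rot: [-0.921, 3.003, -0.001]
ft_force: [-1.1, 1.1, 6.4]
finger_gap: 0.0193
```

Request:
{"op": "move_arm", "data": {"plan": [{"dx": 0,"dy": 0,"dz": 10,"ax": 0,"ay": 0,"az": 0,"gripper": 15},{"dx": 0,"dy": 0,"dz": 35,"ax": 0,"ay": 0,"az": 0,"gripper": 15},{"dx": 0,"dy": 0,"dz": 65,"ax": 0,"ay": 0,"az": 0,"gripper": 15},{"dx": 0,"dy": 0,"dz": 95,"ax": 0,"ay": 0,"az": 0,"gripper": 15},{"dx": 2,"dy": 10,"dz": 120,"ax": 0,"ay": 0,"az": 0.05,"gripper": 15},{"dx": 5,"dy": 35,"dz": 130,"ax": 0,"ay": 0,"az": 0.13,"gripper": 15},{"dx": 9,"dy": 70,"dz": 130,"ax": 0,"ay": 0,"az": 0.22,"gripper": 15},{"dx": 13,"dy": 105,"dz": 130,"ax": 0,"ay": 0,"az": 0.31,"gripper": 15},{"dx": 18,"dy": 140,"dz": 130,"ax": 0,"ay": 0,"az": 0.4,"gripper": 15},{"dx": 22,"dy": 175,"dz": 130,"ax": 0,"ay": 0,"az": 0.49,"gripper": 15},{"dx": 26,"dy": 210,"dz": 130,"ax": 0,"ay": 0,"az": 0.58,"gripper": 15},{"dx": 31,"dy": 245,"dz": 130,"ax": 0,"ay": 0,"az": 0.67,"gripper": 15},{"dx": 35,"dy": 280,"dz": 130,"ax": 0,"ay": 0,"az": 0.76,"gripper": 15},{"dx": 39,"dy": 315,"dz": 130,"ax": 0,"ay": 0,"az": 0.85,"gripper": 15},{"dx": 43,"dy": 345,"dz": 130,"ax": 0,"ay": 0,"az": 0.92,"gripper": 15},{"dx": 46,"dy": 370,"dz": 130,"ax": 0,"ay": 0,"az": 0.965,"gripper": 15},{"dx": 48,"dy": 385,"dz": 130,"ax": 0,"ay": 0,"az": 0.965,"gripper": 15},{"dx": 48,"dy": 385,"dz": 130,"ax": 0,"ay": 0,"az": 0.965,"gripper": 15},{"dx": 48,"dy": 385,"dz": 130,"ax": 0,"ay": 0,"az": 0.965,"gripper": 15},{"dx": 48,"dy": 385,"dz": 130,"ax": 0,"ay": 0,"az": 0.965,"gripper": 15}]}}

```text
clock: 7.5
tool_pos: [0.512, -0.0106, 0.2429]
tool_rot: [2.209, -2.233, -0.001]
ft_force: [-0.8, -0.1, -2.1]
finger_gap: 0.0192
```

Request:
{"op": "move_arm", "data": {"plan": [{"dx": 0,"dy": 0,"dz": -20,"ax": 0,"ay": 0,"az": 0,"gripper": 15},{"dx": 0,"dy": 0,"dz": -45,"ax": 0,"ay": 0,"az": 0,"gripper": 15},{"dx": 0,"dy": 0,"dz": -65,"ax": 0,"ay": 0,"az": 0,"gripper": 15},{"dx": 0,"dy": 0,"dz": -75,"ax": 0,"ay": 0,"az": 0,"gripper": 15},{"dx": 0,"dy": 0,"dz": -75,"ax": 0,"ay": 0,"az": 0,"gripper": 15},{"dx": 0,"dy": 0,"dz": -75,"ax": 0,"ay": 0,"az": 0,"gripper": 15},{"dx": 0,"dy": 0,"dz": -75,"ax": 0,"ay": 0,"az": 0,"gripper": 15}]}}

```text
clock: 8.08
tool_pos: [0.5132, -0.0105, 0.1691]
tool_rot: [-2.208, 2.233, -0.002]
ft_force: [0.6, 0.8, -2.3]
finger_gap: 0.0191
```

```bash
python3 - <<'E'
from h import *
s=get_image("scene");c=get_image("top");st=read_state();print(st["tool_pos"],st["tool_rot"],st["ft_force"],st["finger_gap"],st["joint_positions"])
a=cv2.resize(s["image"][195:305,165:325],None,fx=4,fy=4,interpolation=2)
cv2.imwrite("pics/crop6.png",a)
E
```

```text
[ 0.51315341 -0.01029249  0.16919505] [-2.20781888e+00  2.23226659e+00 -1.77559198e-03] [ 0.60716605 -0.40764212 -1.75605246] 0.019326298080571718 [ 3.63091508e-01  2.26859647e-01 -5.20584802e-01  3.45529178e-04
 -8.21129225e-01 -3.74338831e-01]
```

View pics/crop6.png

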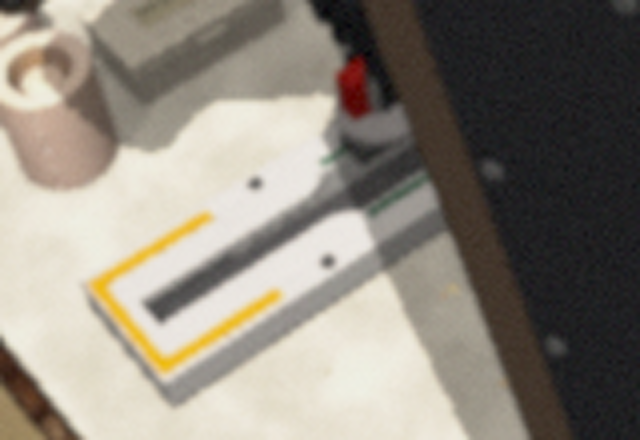

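The stud hangs upright above the window, aligned with the slot, with its knob at crop (353,88). Lowering.

Request:
{"op": "move_arm", "data": {"plan": [{"dx": 0,"dy": 0,"dz": -12,"ax": 0,"ay": 0,"az": 0,"gripper": 15},{"dx": 0,"dy": 0,"dz": -22,"ax": 0,"ay": 0,"az": 0,"gripper": 15},{"dx": 0,"dy": 0,"dz": -30,"ax": 0,"ay": 0,"az": 0,"gripper": 15},{"dx": 0,"dy": 0,"dz": -38,"ax": 0,"ay": 0,"az": 0,"gripper": 15},{"dx": 0,"dy": 0,"dz": -44,"ax": 0,"ay": 0,"az": 0,"gripper": 15},{"dx": 0,"dy": 0,"dz": -48,"ax": 0,"ay": 0,"az": 0,"gripper": 15},{"dx": 0,"dy": 0,"dz": -48,"ax": 0,"ay": 0,"az": 0,"gripper": 15},{"dx": 0,"dy": 0,"dz": -48,"ax": 0,"ay": 0,"az": 0,"gripper": 15},{"dx": 0,"dy": 0,"dz": -48,"ax": 0,"ay": 0,"az": 0,"gripper": 15}]}}

```text
clock: 8.93
tool_pos: [0.5125, -0.0103, 0.1198]
tool_rot: [-2.209, 2.233, -0.0]
ft_force: [0.3, -0.4, -2.7]
finger_gap: 0.0194
```

Request:
{"op": "move_arm", "data": {"plan": [{"dx": 0,"dy": 5,"dz": 1,"ax": 0,"ay": 0,"az": 0,"gripper": 15},{"dx": 0,"dy": 15,"dz": 1.5,"ax": 0,"ay": 0,"az": 0,"gripper": 15},{"dx": 0,"dy": 27,"dz": 1.5,"ax": 0,"ay": 0,"az": 0,"gripper": 15},{"dx": 0.5,"dy": 39,"dz": 1.5,"ax": 0,"ay": 0,"az": 0,"gripper": 15},{"dx": 0.5,"dy": 51,"dz": 1.5,"ax": 0,"ay": 0,"az": 0,"gripper": 15},{"dx": 1,"dy": 63,"dz": 1.5,"ax": 0,"ay": 0,"az": 0,"gripper": 15},{"dx": 1,"dy": 75,"dz": 1.5,"ax": 0,"ay": 0,"az": 0,"gripper": 15},{"dx": 1,"dy": 87,"dz": 1.5,"ax": 0,"ay": 0,"az": 0,"gripper": 15},{"dx": 1.5,"dy": 99,"dz": 1.5,"ax": 0,"ay": 0,"az": 0,"gripper": 15},{"dx": 1.5,"dy": 111,"dz": 1.5,"ax": 0,"ay": 0,"az": 0,"gripper": 15},{"dx": 2,"dy": 123,"dz": 1.5,"ax": 0,"ay": 0,"az": 0,"gripper": 15},{"dx": 2,"dy": 135,"dz": 1.5,"ax": 0,"ay": 0,"az": 0,"gripper": 15},{"dx": 2,"dy": 145,"dz": 1.5,"ax": 0,"ay": 0,"az": 0,"gripper": 15},{"dx": 2,"dy": 151,"dz": 1.5,"ax": 0,"ay": 0,"az": 0,"gripper": 15},{"dx": 2,"dy": 151,"dz": 1.5,"ax": 0,"ay": 0,"az": 0,"gripper": 15},{"dx": 2,"dy": 151,"dz": 1.5,"ax": 0,"ay": 0,"az": 0,"gripper": 15},{"dx": 2,"dy": 151,"dz": 1.5,"ax": 0,"ay": 0,"az": 0,"gripper": 15}]}}

```text
clock: 10.35
tool_pos: [0.5142, 0.1403, 0.1213]
tool_rot: [2.209, -2.234, -0.0]
ft_force: [0.1, -0.9, -1.4]
finger_gap: 0.0194
```

```bash
python3 - <<'E'
from h import *
s=get_image("scene");st=read_state();print(st["tool_pos"],st["ft_force"],st["joint_positions"])
cv2.imwrite("pics/crop7.png",cv2.resize(s["image"][195:305,165:325],None,fx=4,fy=4,interpolation=2))
E
```

```text
[0.51426367 0.14016222 0.12133567] [-0.1093103  -1.15876151 -1.8747602 ] [ 6.34163758e-01  3.22156501e-01 -5.24962347e-01 -3.41650872e-05
 -7.24073308e-01 -6.45600222e-01]
```

View pics/crop7.png

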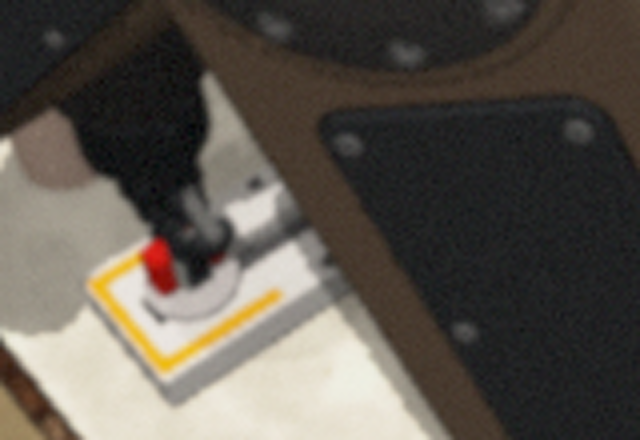

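The stud sits on the jig at the yellow station, with its collar at crop (195,290) between the stripes. Turning it 90° and then lowering it.

Request:
{"op": "move_arm", "data": {"plan": [{"dx": 0,"dy": 0,"dz": 0,"ax": 0,"ay": 0,"az": 0.1,"gripper": 15},{"dx": 0,"dy": 0,"dz": 0,"ax": 0,"ay": 0,"az": 0.21,"gripper": 15},{"dx": 0,"dy": 0,"dz": 0,"ax": 0,"ay": 0,"az": 0.32,"gripper": 15},{"dx": 0,"dy": 0,"dz": 0,"ax": 0,"ay": 0,"az": 0.43,"gripper": 15},{"dx": 0,"dy": 0,"dz": 0,"ax": 0,"ay": 0,"az": 0.54,"gripper": 15},{"dx": 0,"dy": 0,"dz": 0,"ax": 0,"ay": 0,"az": 0.65,"gripper": 15},{"dx": 0,"dy": 0,"dz": 0,"ax": 0,"ay": 0,"az": 0.76,"gripper": 15},{"dx": 0,"dy": 0,"dz": 0,"ax": 0,"ay": 0,"az": 0.87,"gripper": 15},{"dx": 0,"dy": 0,"dz": 0,"ax": 0,"ay": 0,"az": 0.98,"gripper": 15},{"dx": 0,"dy": 0,"dz": 0,"ax": 0,"ay": 0,"az": 1.09,"gripper": 15},{"dx": 0,"dy": 0,"dz": 0,"ax": 0,"ay": 0,"az": 1.2,"gripper": 15},{"dx": 0,"dy": 0,"dz": 0,"ax": 0,"ay": 0,"az": 1.31,"gripper": 15},{"dx": 0,"dy": 0,"dz": 0,"ax": 0,"ay": 0,"az": 1.42,"gripper": 15},{"dx": 0,"dy": 0,"dz": 0,"ax": 0,"ay": 0,"az": 1.52,"gripper": 15},{"dx": 0,"dy": 0,"dz": 0,"ax": 0,"ay": 0,"az": 1.57,"gripper": 15},{"dx": 0,"dy": 0,"dz": 0,"ax": 0,"ay": 0,"az": 1.57,"gripper": 15},{"dx": 0,"dy": 0,"dz": -1,"ax": 0,"ay": 0,"az": 1.57,"gripper": 15},{"dx": 0,"dy": 0,"dz": -1.5,"ax": 0,"ay": 0,"az": 1.57,"gripper": 15},{"dx": 0,"dy": 0,"dz": -1.5,"ax": 0,"ay": 0,"az": 1.57,"gripper": 15},{"dx": 0,"dy": 0,"dz": -1.5,"ax": 0,"ay": 0,"az": 1.57,"gripper": 15}]}}

```text
clock: 12.07
tool_pos: [0.5144, 0.1406, 0.1198]
tool_rot: [3.141, -0.02, -0.0]
ft_force: [-0.4, -0.1, -2.6]
finger_gap: 0.0191
```

Request:
{"op": "move_arm", "data": {"plan": [{"dx": 0,"dy": 0,"dz": 0,"ax": 0,"ay": 0,"az": 0,"gripper": 30},{"dx": 0,"dy": 0,"dz": 0,"ax": 0,"ay": 0,"az": 0,"gripper": 50},{"dx": 0,"dy": 0,"dz": 0,"ax": 0,"ay": 0,"az": 0,"gripper": 70},{"dx": 0,"dy": 0,"dz": 0,"ax": 0,"ay": 0,"az": 0,"gripper": 70},{"dx": 0,"dy": 0,"dz": 0,"ax": 0,"ay": 0,"az": 0,"gripper": 70},{"dx": 0,"dy": 0,"dz": 0,"ax": 0,"ay": 0,"az": 0,"gripper": 70},{"dx": 0,"dy": 0,"dz": 15,"ax": 0,"ay": 0,"az": 0,"gripper": 70},{"dx": 0,"dy": 0,"dz": 40,"ax": 0,"ay": 0,"az": 0,"gripper": 70},{"dx": 0,"dy": 0,"dz": 75,"ax": 0,"ay": 0,"az": 0,"gripper": 70},{"dx": 0,"dy": 0,"dz": 110,"ax": 0,"ay": 0,"az": 0,"gripper": 70},{"dx": 0,"dy": 0,"dz": 140,"ax": 0,"ay": 0,"az": 0,"gripper": 70},{"dx": -5,"dy": -40,"dz": 160,"ax": 0,"ay": 0,"az": 0,"gripper": 70},{"dx": -10,"dy": -80,"dz": 160,"ax": 0,"ay": 0,"az": 0,"gripper": 70},{"dx": -15,"dy": -120,"dz": 160,"ax": 0,"ay": 0,"az": 0,"gripper": 70},{"dx": -20,"dy": -160,"dz": 160,"ax": 0,"ay": 0,"az": 0,"gripper": 70},{"dx": -20,"dy": -200,"dz": 160,"ax": 0,"ay": 0,"az": 0,"gripper": 70},{"dx": -20,"dy": -240,"dz": 160,"ax": 0,"ay": 0,"az": 0,"gripper": 70},{"dx": -20,"dy": -240,"dz": 160,"ax": 0,"ay": 0,"az": 0,"gripper": 70},{"dx": -20,"dy": -240,"dz": 160,"ax": 0,"ay": 0,"az": 0,"gripper": 70}]}}

```text
clock: 13.65
tool_pos: [0.494, -0.1014, 0.2799]
tool_rot: [3.141, -0.025, -0.0]
ft_force: [0.2, 1.0, -0.9]
finger_gap: 0.0702
```

```bash
python3 - <<'E'
from h import *
s=get_image("scene");c=get_image("top");st=read_state();print(st["tool_pos"],st["ft_force"])
rs=[b for b in blobs(s["image"],"red") if b[1][0]<320]
rt=[b for b in blobs(c["image"],"red") if b[1][0]<300]
print([b[:3] for b in rs],[b[:3] for b in rt],[b[:2] for b in blobs(c["image"],"blue")])
if rs and rt: print(tri(c,rt[0][1],s,rs[0][1]))
o=np.zeros((580,640,3),np.uint8)
o[:320]=cv2.resize(s["image"][215:295,165:325],None,fx=4,fy=4,interpolation=2)
o[325:575,:600]=cv2.resize(c["image"][150:200,190:310],None,fx=5,fy=5,interpolation=2)
cv2.imwrite("pics/crop8.png",o)
E
```

```text
[ 0.49435513 -0.09935897  0.27987268] [0.19350089 1.09254731 0.23193031]
[(np.int32(173), [210.1, 258.8], [array([210.1, 258.3]), array([22.2,  9.8]), np.float64(53.1)])] [] [(np.int32(45), [345.7, 122.1]), (np.int32(76), [326.9, 188.7])]
```

View pics/crop8.png

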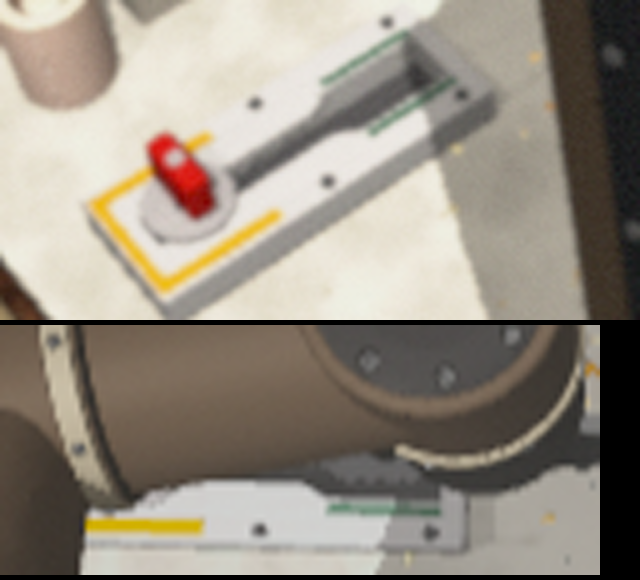

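The red stud stands at the station with its knob across the slot and its collar flat on the jig. The knob's screw is at scene crop (174,158). Blue is unmoved at top pixel (326.9,188.7). One numeric check, then I hand in.

```bash
python3 - <<'E'
from h import *
s=get_image("scene");p=onz(s,165+174.5/4-.5,215+158.5/4-.5,.078);print(p)
if abs(p[0]-.515)<.011 and abs(p[1]-.1405)<.018: print(finish_job())
E
```

```text
[0.51827245 0.14287477 0.078     ]
the job is handed in; nothing more can be done
None
```

The red stud is locked in the yellow station with its foot across the slot, and the job is handed in. No verdict was reported. I gripped it by the knob, lowered it through the green window, slid it along the slot, turned it 90° and let go. The last move ended at 13.7 s on the robot's clock.

**Final checks:**
- **Position:** The last scene view puts the knob at (0.518, 0.143), against a station target of about (0.515, 0.1405). That is within the tolerances and close to the known offset of about 2 mm per camera. The arm hid the stud from the top camera, so this position comes from one view only.
- **Angle and seating:** The knob is across the slot and the collar is flat on the jig, both judged from that picture. The gripper's own reading was 90° to the slot within about 1° at release.
- **Blue stud:** Its top-view pixel is unchanged at (326.9, 188.7).
- **Contact:** The wrist force readings returned after each move were never above about 7 N. The gripper was well clear of everything when I handed in.

**What went wrong or disagreed:** One early move was refused because its rows were incomplete, and nothing moved. The two cameras disagreed by 3–4 mm on the jig, so I used the average. The red stud stayed hidden from the scene camera for the first tries; its height was confirmed at about 72 mm from the hover position before I gripped it.

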